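Gather the sawn slugs in the tote's low corner

ROBOT

A 7-joint arm with a two-finger parallel gripper is mounted at the origin on the work surface. World frame = base frame: x ahead of the robot, y to its left, z up, the work surface at z = 0. Lengths are in m, angles in rad, forces in N, time in s.
With the tool pointing down it reaches from about 0.425 to 0.875 m from the base axis. Payload 9.9 kg.
Tool frame: the origin (TCP) lies at the centre of the arm's flange, where the gripper is bolted on; the fingertips stand 173 mm ahead of it and the grasp point (between the pads) lies 155 mm ahead of it (arm.pinch_z is the distance from the TCP to the grasp point, in m); z points along the fingers, y is the line along which they close (so a half turn about z gives the same grasp; the last joint's range is limited). The gripper opens to 85 mm and grips with 20 to 120 N. Pads are 22 mm wide; open, the fingers measure 114 mm over their backs; the gripper's body (76 mm by 85 mm) begins 54 mm behind the grasp point. The pads swing forward as they close: fully open they stand 13 mm farther back than shut.
Start: joints at [-0.084, 0.576, 0.025, 1.437, -0.015, 1.129, -0.057], TCP at [0.675, 0, 0.405] pointing down, gripper open.
Joint ranges: [-2.76, 2.76], [-0.34, 2.15], [-1.52, 1.57], [0.19, 2.46], [-1.09, 4.23], [0.17, 1.99], [-2.82, 2.82]. Speed limits (rad/s): [2.22, 2.22, 3.01, 3.01, 3.14, 3.14, 3.14].

INTERFACE

Orientations are given as a unit quaternion [x, y, z, w].
In Python, from plant import arm gives the robot as it stands. The module is installed in compiled form; this text tells all that it offers.
- The arm moves only by the tool send_rows, never from a script. Its arguments are lists of equal length, an entry for each row: "delta_pos": the shift along the tool's x, y, z in cm, a list of three; "roll": the turn about the tool's z in degrees. A call has 1 to 12 rows; each row is the pose to reach, as a shift and turn from the pose commanded when the call began, along the tool's axes at that moment; what a row does not reach only later rows make up. A row lasts 1/10 s, in which the tool goes at most 50 mm and 8.59 degrees, less where a joint would pass 70% of its speed; a pose out of reach is approached as far as the arm can. A call with a gripper value outside its range is refused whole. "claw" is the closure, from 0 (fully open) to 1 (shut), set as the call begins (left out, the last holds). The fingers move at their own pace and stop on an object; the grip force is fixed at half the most. Time passes only in rows, so rows that repeat a pose let the fingers close. It gives the time, the measured TCP pose, the force, the opening and the grip force at its end, in the units of the state.
- arm.state(): the state, without advancing time (a new reading comes with each control period).
- arm.get_image(name): name is "scene" or "side" or "wrist"; returns a dict with "image" (384x512x3 uint8, red, green, blue), "intrinsics" (3x3 intrinsics, pixels), "T" (4x4, takes a point from camera to world coordinates). Camera axes: x right, y down, z forward; pixel columns grow to the right and rows downward; lengths in m; the calibration is good to about 2 mm. A picture is of the moment at which its call begins. There is no depth.
- arm.sign_off(): hands the job in; it is judged then, once.
The state is a dict: "time_s": time; "joint_positions": joint angles; "joint_velocities": joint speeds; "joint_efforts": joint torques, N m; "position": TCP position; "eef_rot": TCP orientation; "contact_force": force on the tool from outside, world axes, zero at the start; "wrist_torque": the same for the moment, N m; "grip_width": finger opening in m; "grip_force": force on a finger pad.
Only numpy, scipy, OpenCV 4.12 (cv2) and the standard library are available. Lean on these libraries where they do the work, as an engineer would, in place of code of your own. Each camera call takes 0.05 s, during which the arm holds its last target. There are 200 camera calls.

TASK

The last sawn slug is still standing on the saw rest: put it into the black tote with the other four and let go of it. Then lift the tote by its bar handle clear of the bench and tilt it, some 30 degrees, with its low-walled, lipped corner downmost, so that all five slugs slide into that corner for picking out. Finish while holding the tote still in the air like that, slugs gathered in the corner; leave everything else on the bench where it is.

Things in the scene. Friction and masses are not known exactly. Their poses are not given: they have to be found in the camera images.
- tote: Open black plastic tote, 200 (x) x 150 (y) x 50 mm high, walls and floor 4 mm, 0.28 kg, loose. Origin: centre of its underside, z up. Walls 50 mm high, but both drop to 26 mm round the corner at (-x, +y), with a flat lip turned out 18 mm: the low-walled corner. A bar handle spans its middle along x. Tote and slugs are oily (friction 0.15): slugs slide from 15 degrees or so.
- tote_handle (a point): Centre of the tote's rigid bar handle: steel flat bar along the tote's x, 208 mm long, 14 mm thick (along the tote's y), 24 mm tall; this point is 88 mm above the tote's underside (the bar occupies 76 to 100 mm); open space below it. Thin posts at the two end walls carry it. Same axes as the tote.
- tote_corner (a point): Inner corner of the tote at the low walls (-x, +y), 9 mm above the inner floor: 96 mm along -x and 71 mm along +y from the tote's centre, 13 mm above its underside. Same axes as the tote.
- tote_low (a point): Outer bottom point of the same low-walled corner of the tote (-100, +75, 0 mm from the tote's origin): its lowest point when tilted that way.
- saw_rest: The saw's work rest, fixed to the bench: grey block 150 (x) x 130 (y) mm, its flat top 30 mm above the bench, with a dark steel jaw standing along its +x edge (20 mm thick, 130 mm wide, its top 75 mm above the bench). Origin: centre of its underside.
- slug5_center (a point): The stray slug: sawn aluminium disc, 24 mm diameter, 18 mm high, 22 g, standing flat on top of the saw rest. The point is its centre, half-way up.
- slug1_center (a point): One of the four slugs lying in the tote: aluminium disc, 24 mm diameter, 18 mm high, 22 g, loose. The point is its centre, half-way up.
- slug2_center (a point): One of the four slugs lying in the tote: aluminium disc, 24 mm diameter, 18 mm high, 22 g, loose. The point is its centre, half-way up.
- slug3_center (a point): One of the four slugs lying in the tote: aluminium disc, 24 mm diameter, 18 mm high, 22 g, loose. The point is its centre, half-way up.
- slug4_center (a point): One of the four slugs lying in the tote: aluminium disc, 24 mm diameter, 18 mm high, 22 g, loose. The point is its centre, half-way up.
- wrench: Open-ended wrench, about 170 mm long, lying flat. A bystander, to be left where it is.
- brush: Bench brush with a wooden handle, about 190 mm long, lying flat. A bystander, to be left where it is.
- oil: White plastic oil bottle, 54 mm diameter, 130 mm tall. A bystander, to be left where it is.
- barstub: Square aluminium bar stub, 140 x 25 x 25 mm, lying. A bystander, to be left where it is.
- bearing: Steel ring, 52 mm diameter, 15 mm high. A bystander, to be left where it is.
- paste: Steel can, 64 mm diameter, 60 mm tall. A bystander, to be left where it is.
- clamp: Dark C-clamp lying flat, about 110 x 120 mm, 18 mm high. A bystander, to be left where it is.

How it is judged:
On the way, in this order (a step that is already met when the one before it is completed fails the run):
1. the stray slug is in the tote and let go, the tote still about level (x of slug5_center in the frame of tote between -0.097 and 0.097 m and y of slug5_center in the frame of tote between -0.072 and 0.072 m and z of slug5_center in the frame of tote between 0 and 0.045 m and contact force between the fingers and slug5 below 0.05 N and angle between tote's own z axis and vertical below 0.15 rad), for 0.2 s.
2. the tote is held clear of the bench and tilted (height (world z) of tote_low above 0.015 m and contact force between the fingers and tote above 1 N and contact force between tote and saw_rest below 0.05 N and contact force between tote and wrench below 0.05 N and contact force between tote and brush below 0.05 N and contact force between tote and oil below 0.05 N and contact force between tote and barstub below 0.05 N and contact force between tote and bearing below 0.05 N and contact force between tote and paste below 0.05 N and contact force between tote and clamp below 0.05 N and angle between tote's own z axis and vertical above 0.22 rad), for 0.2 s.
At the end, for the whole second after the job is handed in: The gripper holds the tote in the air, its low-walled corner at least 15 mm above the bench and touching nothing else, tilted 13 to 57 degrees and still (under 30 mm/s and 0.15 rad/s); all five slugs are inside, each slug's centre within 85 mm of the low-walled inner corner (all of step 2 and angle between tote's own z axis and vertical below 1 rad and linear speed of tote below 0.03 m/s and angular speed of tote below 0.15 rad/s and x of slug1_center in the frame of tote between -0.097 and 0.097 m and y of slug1_center in the frame of tote between -0.072 and 0.072 m and z of slug1_center in the frame of tote between 0 and 0.045 m and distance between each of slug1_center, slug2_center, slug3_center, slug4_center, slug5_center and tote_corner below 0.085 m and x of slug2_center in the frame of tote between -0.097 and 0.097 m and y of slug2_center in the frame of tote between -0.072 and 0.072 m and z of slug2_center in the frame of tote between 0 and 0.045 m and x of slug3_center in the frame of tote between -0.097 and 0.097 m and y of slug3_center in the frame of tote between -0.072 and 0.072 m and z of slug3_center in the frame of tote between 0 and 0.045 m and x of slug4_center in the frame of tote between -0.097 and 0.097 m and y of slug4_center in the frame of tote between -0.072 and 0.072 m and z of slug4_center in the frame of tote between 0 and 0.045 m and x of slug5_center in the frame of tote between -0.097 and 0.097 m and y of slug5_center in the frame of tote between -0.072 and 0.072 m and z of slug5_center in the frame of tote between 0 and 0.045 m); the arm keeps its last pose, push and grip.
It fails at once if a bystander is shoved more than 50 mm (distance of any of wrench, brush, oil, barstub, bearing, paste, clamp from where it was at the start of the episode above 0.05 m).
It also fails if it takes over 54 s, if anything falls off the work surface, if the arm or the gripper's body presses on something with over 40 N, if the wrist force passes 120 N, or if a joint passes its speed limit or range.

## Working session

There is one attempt and no reset: what is moved stays moved. The work goes in short steps, Python scripts to look and compute and a tool call to move; the robot and the scene stay as the last step left them, time stands still between calls to the robot, and variables do not carry over. Pictures are saved under pics/ and viewed, at most 10 in all, crops included, and the job is handed in when it is done.

Besides the shell and the picture viewer there is one more tool, called after "Call:" in YAML: its name, and indented under it one key for each argument. send_rows: Moves the arm, as the interface text tells. Its arguments: {"type":"object","properties":{"delta_pos":{"type":"array"},"roll":{"type":"array"},"claw":{"type":"number"}},"required":["delta_pos","roll"]}

```bash
mkdir -p pics
cat > h.py <<'E'
import numpy as np, cv2
from plant import arm
from scipy.spatial.transform import Rotation as R
def grab(n,f):
    d=arm.get_image(n); np.savez(f'pics/{f}.npz',K=d['intrinsics'],T=d['T'],im=d['image'])
    cv2.imwrite(f'pics/{f}.png',d['image'][:,:,::-1]); return d
def load(f): return np.load(f'pics/{f}.npz')
def ray(d,u,v):
    K=d['K'];T=d['T'];r=T[:3,:3]@np.linalg.inv(K)@[u,v,1];return T[:3,3],r/np.linalg.norm(r)
def onz(d,u,v,z):
    o,r=ray(d,u,v);return o+r*(z-o[2])/r[2]
def tri(*obs):
    A=0;b=0
    for d,u,v in obs:
        o,r=ray(d,u,v);P=np.eye(3)-np.outer(r,r);A=A+P;b=b+P@o
    p=np.linalg.solve(A,b)
    return p,[np.linalg.norm(np.cross(p-ray(*o)[0],ray(*o)[1])) for o in obs]
def proj(d,p):
    T=d['T'];c=T[:3,:3].T@(np.asarray(p)-T[:3,3]);c=d['K']@c;return c[:2]/c[2]
E
python3 - <<'E'
from h import *
a=[cv2.cvtColor(grab(n,n+'0')['image'],cv2.COLOR_RGB2BGR) for n in('scene','side','wrist')]
s=arm.state();print(s['position'],s['eef_rot'],s['grip_width'],s['contact_force'])
for n in('scene','side','wrist'):
    d=load(n+'0');print(n,d['T'].round(3).tolist(),d['K'][0,0])
E
```

```text
[6.74868569e-01 2.72603175e-05 4.04024131e-01] [ 7.07103706e-01  7.07109531e-01 -4.92789708e-04 -4.65742524e-04] 0.08511722912568576 [-0.55426898 -0.4465926  -0.33624973]
scene [[0.493, 0.676, -0.547, 1.249], [0.87, -0.39, 0.302, -0.351], [-0.009, -0.625, -0.78, 1.097], [0.0, 0.0, 0.0, 1.0]] 496.7971333814102
side [[0.896, -0.321, 0.308, 0.228], [-0.444, -0.658, 0.608, -0.622], [0.007, -0.682, -0.732, 0.84], [0.0, 0.0, 0.0, 1.0]] 355.48517042631215
wrist [[1.0, 0.001, -0.002, 0.674], [0.0, -0.952, -0.308, 0.079], [-0.002, 0.308, -0.952, 0.373], [0.0, 0.0, 0.0, 1.0]] 274.4965869041487
```

View pics/scene0.png

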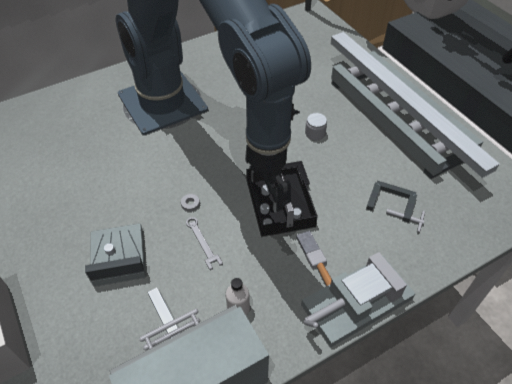

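View pics/side0.png

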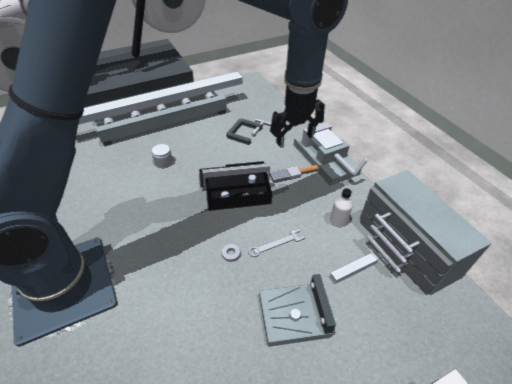

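View pics/wrist0.png

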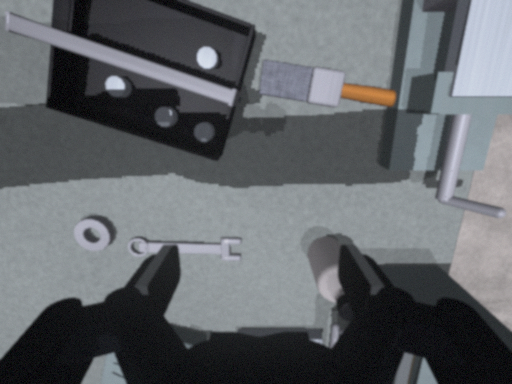

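The scene view shows the saw rest at about (115,250) with slug5 at (109,248), and the tote at about (283,200). In the side view slug5 is at (296,314) and the tote at (237,185). The wrist view shows the tote handle running from (10,22) to (235,97), with four slugs in the tote.

Run:
```python
from h import *
s,e,w=load('scene0'),load('side0'),load('wrist0')
def blob(d,u,v,r=9):
    im=cv2.cvtColor(d['im'],cv2.COLOR_RGB2GRAY)[v-r:v+r+1,u-r:u+r+1]
    m=im>max(160,0.5*(float(im.max())+np.median(im)));y,x=np.nonzero(m);return u-r+x.mean(),v-r+y.mean(),m.sum()
a=blob(s,109,248);b=blob(e,296,314);print(a,b,tri((s,*a[:2]),(e,*b[:2])))
for p in [(10,22),(233,97)]:print(onz(w,*p,.1))
for p in [(207,57),(118,84),(166,116),(204,131)]:print('slug',onz(w,*p,.02))
for p in [(258,28),(218,158),(47,105)]:print('rim',onz(w,*p,.05))
big=[cv2.resize(d['im'][v:v+100,u:u+130],None,fx=6,fy=6,interpolation=3)[:,:,::-1] for d,u,v in[(s,220,140),(e,180,135)]]
for i,b in enumerate(big):cv2.imwrite(f'pics/big{i}.png',np.clip(b.astype(float)*2,0,255))
```

```text
(np.float64(107.98113207547169), np.float64(246.9245283018868), np.int64(53)) (np.float64(295.0144927536232), np.float64(313.1159420289855), np.int64(69)) (array([ 0.48673547, -0.34504565,  0.04565219]), [np.float64(0.0009588977429454836), np.float64(0.0009588977429456183)])
[0.45673246 0.14758105 0.1       ]
[0.64927425 0.08593808 0.1       ]
slug [0.61300934 0.13200191 0.02      ]
slug [0.50460609 0.10272549 0.02      ]
slug [0.55832795 0.06580503 0.02      ]
slug [0.60433296 0.04761769 0.02      ]
rim [0.67258891 0.15465585 0.05      ]
rim [0.62495746 0.01888049 0.05      ]
rim [0.43581956 0.07876967 0.05      ][ WARN:0@0.203] global loadsave.cpp:1063 imwrite_ Unsupported depth image for selected encoder is fallbacked to CV_8U.
```

View pics/big1.png

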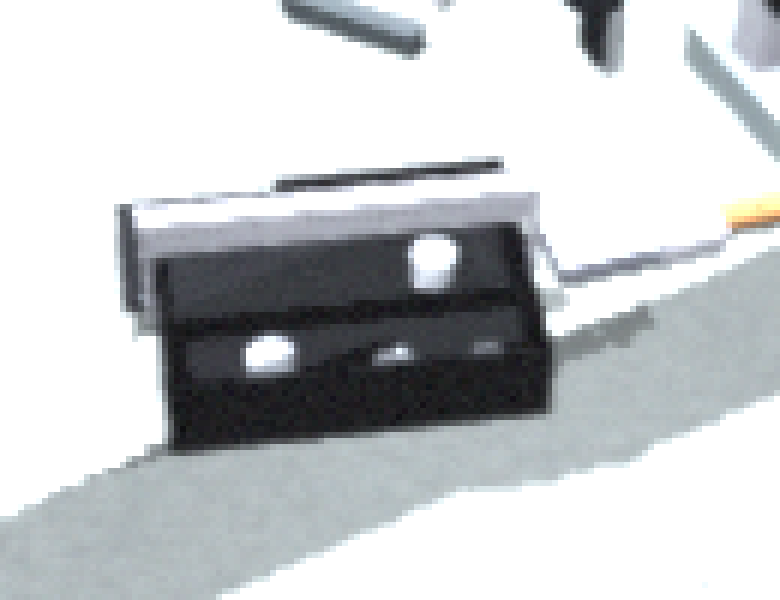

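The low-walled corner is at the far left: the back wall at (160-275, 180) is missing beside the tall part at (275-500, 170). So the tote's x axis is about world x turned -18°. Next I need the jaw's direction for the slug grasp.

Run:
```python
from h import *
e=load('side0')
for p in [(313,278),(331,327)]:print('jaw top',onz(e,*p,.075))
for p in [(262,291),(271,342)]:print('rest -x edge',onz(e,*p,.03))
c=np.array([.553,.117]);a=np.deg2rad(-17.8);M=np.array([[np.cos(a),-np.sin(a)],[np.sin(a),np.cos(a)]])
for p in [(.613,.132),(.505,.103),(.558,.066),(.604,.048)]:print(M.T@(p-c))
print('corner',c+M@[-.1,.075])
```

```text
jaw top [ 0.56245875 -0.29951048  0.075     ]
jaw top [ 0.53158657 -0.41813838  0.075     ]
rest -x edge [ 0.44817787 -0.25511883  0.03      ]
rest -x edge [ 0.40839133 -0.37478445  0.03      ]
[0.05254233 0.03262366]
[-0.04142248 -0.02800319]
[ 0.02035111 -0.04703012]
[ 0.06965158 -0.05010647]
corner [0.48071421 0.21897923]
```

Call:
send_rows:
  delta_pos:
    - [-34.5,-18.8,12.5]
    - [-34.5,-18.8,12.5]
    - [-34.5,-18.8,12.5]
    - [-34.5,-18.8,12.5]
    - [-34.5,-18.8,12.5]
    - [-34.5,-18.8,12.5]
    - [-34.5,-18.8,12.5]
    - [-34.5,-18.8,12.5]
    - [-34.5,-18.8,12.5]
    - [-34.5,-18.8,12.5]
    - [-34.5,-18.8,12.5]
    - [-34.5,-18.8,12.5]
  roll: [-74,-74,-74,-74,-74,-74,-74,-74,-74,-74,-74,-74]

```text
time_s: 1.35
position: [0.4882, -0.3433, 0.2802]
eef_rot: [0.139, 0.99, 0.0, 0.001]
contact_force: [1.8, -0.2, 0.2]
grip_width: 0.0857
grip_force: 0.0
```

Run:
```python
from h import *
grab('wrist','w1');s=arm.state();print(s['time_s'],s['position'],R.from_quat(s['eef_rot']).as_matrix().round(3),s['joint_positions'])
d=load('w1')
for p in [(.487,-.345,.048)]:print(proj(d,p))
```

```text
1.4 [ 0.48826039 -0.34332043  0.28019963] [[-0.962  0.275  0.001]
 [ 0.275  0.962  0.   ]
 [-0.001  0.001 -1.   ]] [ 0.73545137  0.60431025 -0.31444274  1.79040554  0.25023237  0.78509689
  1.58792466]
[256.52651498 210.10548071]
```

View pics/w1.png

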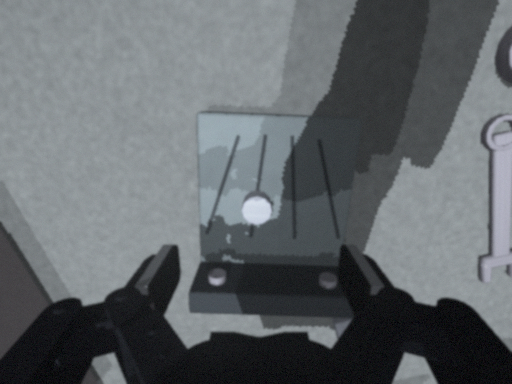

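The slug appears at (256,210), exactly where the two-view point projects, and the fingers line up parallel to the jaw. Descending.

Call:
send_rows:
  delta_pos:
    - [0.1,-0.2,3.5]
    - [0.1,-0.2,6]
    - [0.1,-0.2,7.3]
    - [0.1,-0.2,7.3]
    - [0.1,-0.2,7.3]
  roll: [0,0,0,0,0]

```text
time_s: 1.9
position: [0.4863, -0.3462, 0.2075]
eef_rot: [0.139, 0.99, -0.0, 0.0]
contact_force: [0.5, -0.7, 0.8]
grip_width: 0.0855
grip_force: 0.0
```

Call:
send_rows:
  delta_pos:
    - [0,0,0]
    - [0,0,0]
    - [0,0,0]
    - [0,0,0]
    - [0,0,0]
    - [0,0,0]
    - [0,0,0]
    - [0,0,0]
  roll: [0,0,0,0,0,0,0,0]
  claw: 1

```text
time_s: 2.7
position: [0.4856, -0.3468, 0.2073]
eef_rot: [0.139, 0.99, -0.0, 0.0]
contact_force: [-2.9, 0.7, 6.5]
grip_width: 0.0218
grip_force: 58.5
```

Call:
send_rows:
  delta_pos:
    - [0,0,-3]
    - [0,0,-8]
    - [0,0,-13]
    - [0,4,-15.3]
    - [10.6,51.1,-15.3]
    - [10.6,51.1,-15.3]
    - [10.6,51.1,-15.3]
    - [10.6,51.1,-15.3]
    - [10.6,51.1,-15.3]
    - [10.6,51.1,-15.3]
    - [10.6,51.1,-15.3]
    - [10.6,51.1,-15.3]
  roll: [0,0,0,0,92,92,92,92,92,92,92,92]

```text
time_s: 3.9
position: [0.5191, 0.0832, 0.3599]
eef_rot: [0.666, 0.746, 0.0, 0.0]
contact_force: [1.0, -0.8, 0.4]
grip_width: 0.0213
grip_force: 58.8
```

Run:
```python
from h import *
s=arm.state();print(s['time_s'],s['position'],R.from_quat(s['eef_rot']).as_matrix().round(3),s['joint_positions'],s['grip_width'],s['grip_force'])
```

```text
3.9 [0.51907785 0.08324523 0.35991384] [[-0.114  0.993  0.   ]
 [ 0.993  0.114 -0.   ]
 [-0.     0.    -1.   ]] [-0.17790625  0.40367581 -0.09913227  1.88918775  0.05187005  0.85083847
 -0.18891285] 0.021290954961353664 58.764166831970215
```

Call:
send_rows:
  delta_pos:
    - [8.9,1.5,0]
    - [8.9,1.5,0]
    - [8.9,1.5,0]
    - [8.9,1.5,0]
    - [8.9,1.5,0]
  roll: [24.3,24.3,24.3,24.3,24.3]

```text
time_s: 4.4
position: [0.5235, 0.1709, 0.3597]
eef_rot: [0.805, 0.593, -0.0, 0.0]
contact_force: [0.6, -0.5, -0.4]
grip_width: 0.0212
grip_force: 58.7
```

Run:
```python
from h import *
grab('wrist','w2');grab('scene','s2');s=arm.state();print(s['position'],s['eef_rot'],R.from_quat(s['eef_rot']).as_matrix().round(3)[:,1])
w,c=load('w2'),load('s2')
a=cv2.resize(c['im'][130:250,220:340],None,fx=3.2,fy=3.2)
b=w['im']
cv2.imwrite('pics/c2.png',np.clip(np.hstack([a,cv2.resize(b,(400,384),) if 0 else b[:,56:456]])[:,:,::-1]*1.6,0,255).astype(np.uint8))
```

```text
[0.52365022 0.17026392 0.35975834] [ 8.05600414e-01  5.92459210e-01 -1.56926537e-04  1.80864715e-04] [ 0.955 -0.298  0.   ]
```

View pics/c2.png

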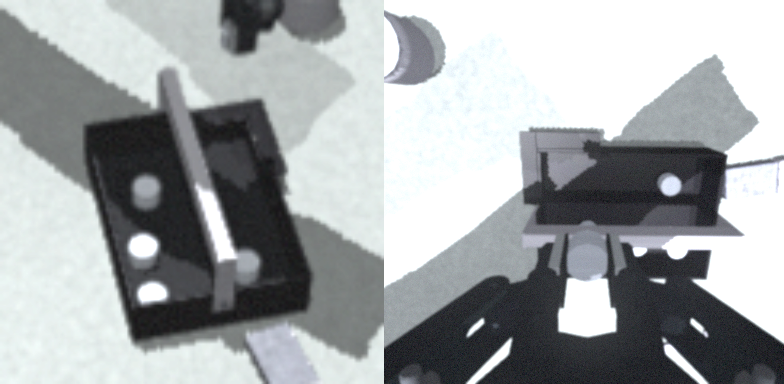

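The wrist view (right half) shows the low, lipped corner at upper left (crop 520-600, 130-200), confirming it as the -x,+y corner. The bar runs from (522,237) to (745,235), and the held slug is at (588,250).

Run:
```python
from h import *
w0,w=load('wrist0'),load('w2')
L=tri((w0,10,22),(w,522-328,236));Rr=tri((w0,234,97),(w,743-328,232));print(L,Rr)
for p in [(.524,.172,.013),(.524,.172,.05)]:print(proj(w,p)+[328,0])
M=np.array([[.955,.298],[-.298,.955]])
c=(L[0]+Rr[0])[:2]/2;print(c,np.degrees(np.arctan2(*(Rr[0]-L[0])[1::-1])))
print([(q,proj(w,[*(c+M@q[:2]),q[2]])+[328,0]) for q in[(-.1,.075,.026),(.1,.075,.05),(.1,.0,.1),(-.1,0,.1)]])
```

```text
(array([0.45069953, 0.14993408, 0.09149945]), [np.float64(0.0006407985794765628), np.float64(0.0006407985794766938)]) (array([0.65207677, 0.08842087, 0.08951509]), [np.float64(0.003542084407817298), np.float64(0.0035420844078173767)])
[587.68371151 173.51329372]
[587.78254152 181.88421804]
[0.55138815 0.11917747] -16.985950851816956
[((-0.1, 0.075, 0.026), array([534.91433398, 147.19841616])), ((0.1, 0.075, 0.05), array([727.45841123, 151.09213618])), ((0.1, 0.0, 0.1), array([740.76620621, 240.54656673])), ((-0.1, 0, 0.1), array([525.09584448, 240.12437753]))]
```

Call:
send_rows:
  delta_pos:
    - [0.2,0,5]
    - [0.2,0,10]
    - [0.2,0,13.5]
    - [0.2,0,14.8]
    - [0.2,0,14.8]
    - [0.2,0,14.8]
  roll: [0,0,0,0,0,0]

```text
time_s: 5.1
position: [0.5249, 0.1732, 0.213]
eef_rot: [0.806, 0.592, 0.001, 0.0]
contact_force: [0.5, 0.2, 0.4]
grip_width: 0.0214
grip_force: 58.8
```

Call:
send_rows:
  delta_pos:
    - [0,0,0]
    - [0,0,0]
    - [0,0,0]
    - [0,0,0]
  roll: [0,0,0,0]
  claw: 0.55

```text
time_s: 5.5
position: [0.5242, 0.1736, 0.2123]
eef_rot: [0.806, 0.592, 0.0, 0.0]
contact_force: [0.5, 0.2, -0.1]
grip_width: 0.0384
grip_force: 0.0
```

Call:
send_rows:
  delta_pos:
    - [0,0,-3]
    - [0,0,-8]
    - [0,0,-13]
    - [0,0,-15]
    - [0,0,-15]
  roll: [0,0,0,0,0]

```text
time_s: 6.0
position: [0.5248, 0.1737, 0.3654]
eef_rot: [0.806, 0.592, 0.003, 0.001]
contact_force: [-0.8, -0.1, -0.3]
grip_width: 0.0386
grip_force: 0.0
```

Run:
```python
from h import *
d=grab('wrist','w3');s=arm.state();print(s['time_s'],s['position'],s['grip_width'],s['contact_force'])
cv2.imwrite('pics/c3.png',np.clip(d['image'][:,:,::-1]*1.6,0,255).astype(np.uint8))
```

```text
6.05 [0.52420497 0.17361153 0.36321186] 0.038318749354394166 [-0.82235325 -1.26140317 -0.71081902]
```

View pics/c3.png

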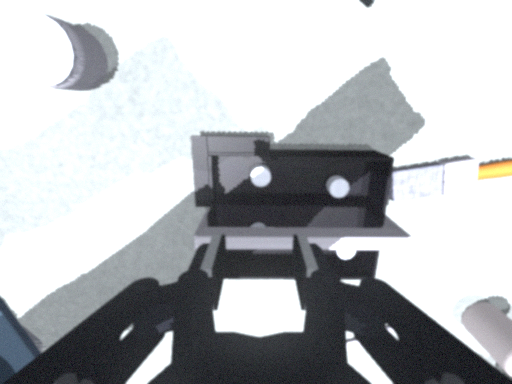

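Slug 5 lies in the tote at (260,176), near the low corner; slug A is at (338,187) and the bar sits around row 235. Next, go to the bar 30 mm towards +x from its centre, so the tote swings -x end down.

Call:
send_rows:
  delta_pos:
    - [-4.4,7.3,0]
    - [-4.4,7.3,0]
    - [-4.4,7.3,0]
    - [-4.4,7.3,0]
    - [-4.4,7.3,0]
    - [-4.4,7.3,0]
    - [-4.4,7.3,0]
    - [-4.4,7.3,0]
    - [-4.4,7.3,0]
    - [-4.4,7.3,0]
    - [-4.4,7.3,0]
    - [-4.4,7.3,0]
  roll: [-90,-90,-90,-90,-90,-90,-90,-90,-90,-90,-90,-90]
  claw: 0

```text
time_s: 7.25
position: [0.5803, 0.1094, 0.3599]
eef_rot: [0.151, 0.989, -0.0, -0.001]
contact_force: [0.0, -0.6, 0.0]
grip_width: 0.0853
grip_force: 0.0
```

Run:
```python
from h import *
s=arm.state();print(s['time_s'],s['position'],R.from_quat(s['eef_rot']).as_matrix().round(3),s['joint_positions'],s['grip_width'])
```

```text
7.25 [0.58029936 0.1094435  0.35990923] [[-0.955  0.298 -0.003]
 [ 0.298  0.955  0.   ]
 [ 0.003 -0.001 -1.   ]] [ 0.00313689  0.5141402  -0.41318528  1.71761805  0.24150635  0.96334347
  0.76673037] 0.08533539403301951
```

Call:
send_rows:
  delta_pos:
    - [0,0,5]
    - [0,0,9]
    - [0,0,11.6]
    - [0,0,11.6]
    - [0,0,11.6]
  roll: [0,0,0,0,0]

```text
time_s: 7.75
position: [0.5805, 0.1099, 0.2454]
eef_rot: [0.152, 0.988, -0.0, -0.001]
contact_force: [0.4, -0.5, 0.6]
grip_width: 0.0853
grip_force: 0.0
```

Call:
send_rows:
  delta_pos:
    - [0,0,0]
    - [0,0,0]
    - [0,0,0]
    - [0,0,0]
    - [0,0,0]
    - [0,0,0]
    - [0,0,0]
    - [0,0,0]
    - [0,0,0]
    - [0,0,0]
  roll: [0,0,0,0,0,0,0,0,0,0]
  claw: 1

```text
time_s: 8.75
position: [0.5808, 0.1096, 0.2462]
eef_rot: [0.151, 0.988, 0.0, 0.0]
contact_force: [-0.8, -1.0, 5.3]
grip_width: 0.0133
grip_force: 59.7
```

Call:
send_rows:
  delta_pos:
    - [0,0,-1]
    - [0,0,-2]
    - [0,0,-3]
    - [0,0,-4]
    - [0,0,-5]
    - [0,0,-6]
    - [0,0,-6]
    - [0,0,-6]
  roll: [0,0,0,0,0,0,0,0]

```text
time_s: 9.55
position: [0.5806, 0.1097, 0.3058]
eef_rot: [0.151, 0.989, 0.0, 0.0]
contact_force: [0.2, -0.7, -4.4]
grip_width: 0.0135
grip_force: 58.7
```

Run:
```python
from h import *
grab('side','e4');grab('wrist','w4');s=arm.state();print(s['time_s'],s['position'],s['grip_width'],s['grip_force'],s['contact_force'],s['wrist_torque'])
a=cv2.resize(load('e4')['im'][100:250,160:320],None,fx=2.56,fy=2.56,interpolation=3)
cv2.imwrite('pics/c4.png',np.clip(np.hstack([a,load('w4')['im'][:,70:460]])[:,:,::-1]*1.7,0,255).astype(np.uint8))
```

```text
9.65 [0.58045068 0.10963298 0.30522541] 0.012697379431586034 58.73139202594757 [-0.01628471 -0.02233884 -3.92015273] [-0.04871792 -0.13239395 -0.00216452]
```

View pics/c4.png

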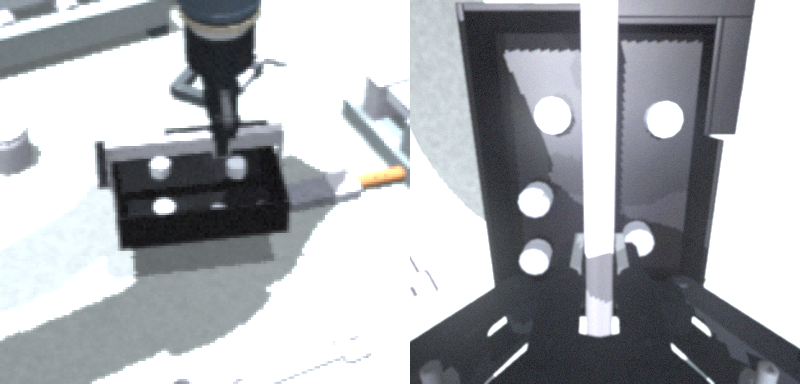

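The tote is lifted and still level: the grip holds it without pivoting. The wrist view shows all five slugs inside, with the low corner and lip at upper right (720,130). I'll raise it, then jerk it towards tote -y and brake gently, so inertia throws the slugs against the +y wall.

Call:
send_rows:
  delta_pos:
    - [0,0,-2]
    - [0,0,-5]
    - [0,0,-8]
    - [0,0,-10]
    - [0,-5,-10]
    - [0,-10,-10]
    - [0,-15,-10]
    - [0,-19.2,-10]
    - [0,-22.5,-10]
    - [0,-24.9,-10]
    - [0,-26.4,-10]
    - [0,-27,-10]
  roll: [0,0,0,0,0,0,0,0,0,0,0,0]

```text
time_s: 10.85
position: [0.4992, -0.1498, 0.4051]
eef_rot: [0.152, 0.988, -0.0, -0.001]
contact_force: [-0.0, 0.1, -4.0]
grip_width: 0.0131
grip_force: 59.3
```

```bash
cat > look.py <<'E'
from h import *
import sys
# slugs and bar seen from the wrist (camera fixed to tool): bright blobs, size and place in the camera picture
def look(f):
    d=grab('wrist',f);im=cv2.cvtColor(d['image'],cv2.COLOR_RGB2GRAY)
    s=arm.state();T=d['T'];Tt=np.eye(4);Tt[:3,:3]=R.from_quat(s['eef_rot']).as_matrix();Tt[:3,3]=s['position']
    w=np.load(f'pics/{f}.npz');m=((im>75)&(im<256)).astype(np.uint8)
    n,l,st,c=cv2.connectedComponentsWithStats(m)
    for i in range(1,n):
        if 300<st[i][4]<3000 and .5<st[i][2]/st[i][3]<2:
            o,r=ray(w,*c[i])
            Q=Tt[:3,:3].T@(o-Tt[:3,3]);q=Tt[:3,:3].T@r
            p=Q+q*((.155+.088-.022-Q[2])/q[2])  # slug tops if tote level, tool frame
            print(c[i].round(),st[i][4],'tote xy',np.round([.03-p[0],p[1]],3))
    print(s['time_s'],s['position'].round(3),s['wrist_torque'].round(3),s['contact_force'].round(1),s['grip_width'])
look(sys.argv[1])
E
python3 look.py w5
```

```text
[323. 107.] 2759 tote xy [-0.048  0.042]
[309. 198.] 961 tote xy [0.015 0.036]
[316. 242.] 1392 tote xy [0.051 0.044]
[168. 363.] 307 tote xy [ 0.173 -0.083]
[350. 362.] 303 tote xy [0.173 0.082]
10.9 [ 0.499 -0.15   0.405] [-0.208 -0.089 -0.002] [-0.5 -1.  -4.4] 0.012994713168650134
```

Slugs have moved to the +y side. Next I'll see whether a claw target just inside the bar's width softens the grip, so the tote pivots under its own weight.

Call:
send_rows:
  delta_pos:
    - [0,0,0]
    - [0,0,0]
  roll: [0,0]
  claw: 0.9

```text
time_s: 11.1
position: [0.5004, -0.1467, 0.4056]
eef_rot: [0.15, 0.989, 0.0, -0.0]
contact_force: [-0.3, 0.6, -4.1]
grip_width: 0.0129
grip_force: 59.3
```

Call:
send_rows:
  delta_pos:
    - [0,0,0]
    - [0,0,0]
  roll: [0,0]
  claw: 0.87

```text
time_s: 11.3
position: [0.5002, -0.1472, 0.4057]
eef_rot: [0.15, 0.989, 0.0, -0.0]
contact_force: [-0.5, 0.3, -3.9]
grip_width: 0.0133
grip_force: 59.3
```

Call:
send_rows:
  delta_pos:
    - [0,0,0]
    - [0,0,0]
  roll: [0,0]
  claw: 0.855

```text
time_s: 11.5
position: [0.5, -0.1477, 0.4057]
eef_rot: [0.151, 0.989, -0.0, -0.0]
contact_force: [-0.0, -0.4, -3.6]
grip_width: 0.0132
grip_force: 59.3
```

Call:
send_rows:
  delta_pos:
    - [0,0,0]
    - [0,0,0]
  roll: [0,0]
  claw: 0.85

```text
time_s: 11.7
position: [0.5, -0.1479, 0.4057]
eef_rot: [0.151, 0.989, 0.0, -0.0]
contact_force: [-0.2, 0.7, -4.7]
grip_width: 0.0134
grip_force: 56.3
```

The force starts to fall at 0.85, so I'll ease it in small steps.

Call:
send_rows:
  delta_pos:
    - [0,0,0]
    - [0,0,0]
  roll: [0,0]
  claw: 0.847

```text
time_s: 11.9
position: [0.5, -0.148, 0.4057]
eef_rot: [0.151, 0.989, 0.0, -0.0]
contact_force: [-0.5, -0.3, -4.0]
grip_width: 0.013
grip_force: 44.2
```

Call:
send_rows:
  delta_pos:
    - [0,0,0]
    - [0,0,0]
  roll: [0,0]
  claw: 0.845

```text
time_s: 12.1
position: [0.5, -0.148, 0.4057]
eef_rot: [0.151, 0.989, 0.0, -0.0]
contact_force: [0.1, -0.2, -3.9]
grip_width: 0.0134
grip_force: 36.1
```

```bash
python3 look.py w6
```

```text
[324. 106.] 2917 tote xy [-0.049  0.043]
[308. 198.] 951 tote xy [0.015 0.036]
[168. 363.] 319 tote xy [ 0.173 -0.083]
[350. 362.] 320 tote xy [0.173 0.082]
12.15 [ 0.5   -0.148  0.406] [-0.073 -0.142  0.013] [ 0.3 -0.1 -4.5] 0.013553074467525331
```

Call:
send_rows:
  delta_pos:
    - [0,0,0]
    - [0,0,0]
  roll: [0,0]
  claw: 0.842

```text
time_s: 12.35
position: [0.5, -0.1479, 0.4057]
eef_rot: [0.151, 0.989, 0.0, -0.0]
contact_force: [-0.1, 0.8, -4.0]
grip_width: 0.0135
grip_force: 23.8
```

```bash
python3 look.py w7
```

```text
[324. 106.] 2912 tote xy [-0.049  0.043]
[308. 198.] 952 tote xy [0.015 0.036]
[168. 362.] 330 tote xy [ 0.173 -0.083]
[350. 362.] 328 tote xy [0.173 0.082]
12.4 [ 0.5   -0.148  0.406] [-0.085 -0.055 -0.02 ] [ 0.4  0.3 -5.2] 0.013716484272098818
```

Call:
send_rows:
  delta_pos:
    - [0,0,0]
    - [0,0,0]
  roll: [0,0]
  claw: 0.8405

```text
time_s: 12.6
position: [0.5, -0.1479, 0.4057]
eef_rot: [0.151, 0.989, 0.0, -0.0]
contact_force: [-1.4, 0.3, -4.0]
grip_width: 0.0136
grip_force: 17.5
```

```bash
python3 look.py w8
```

```text
[308. 202.] 945 tote xy [0.018 0.036]
[317. 245.] 1275 tote xy [0.053 0.045]
[168. 362.] 331 tote xy [ 0.173 -0.083]
[350. 362.] 329 tote xy [0.173 0.083]
12.65 [ 0.5   -0.148  0.406] [-0.082 -0.045  0.023] [-0.5 -0.1 -4.4] 0.013743039683398022
```

The tote has begun to pivot slowly (the blob moved from row 198 to 202). Holding at this grip while it turns.

Call:
send_rows:
  delta_pos:
    - [0,0,0]
    - [0,0,0]
    - [0,0,0]
  roll: [0,0,0]

```text
time_s: 12.95
position: [0.5, -0.148, 0.4057]
eef_rot: [0.151, 0.989, -0.0, -0.0]
contact_force: [0.3, 0.9, -4.4]
grip_width: 0.0138
grip_force: 17.3
```

```bash
python3 look.py w9
```

```text
[307. 207.] 923 tote xy [0.022 0.036]
[319. 250.] 1167 tote xy [0.058 0.046]
[167. 363.] 331 tote xy [ 0.173 -0.083]
[350. 362.] 326 tote xy [0.173 0.083]
13.0 [ 0.5   -0.148  0.406] [-0.052 -0.09   0.034] [ 0.1  0.1 -3.9] 0.013374956755285243
```

Call:
send_rows:
  delta_pos:
    - [0,0,0]
    - [0,0,0]
    - [0,0,0]
    - [0,0,0]
    - [0,0,0]
  roll: [0,0,0,0,0]

```text
time_s: 13.5
position: [0.5, -0.1479, 0.4057]
eef_rot: [0.151, 0.989, 0.0, -0.0]
contact_force: [0.4, -0.0, -4.5]
grip_width: 0.0137
grip_force: 17.3
```

```bash
python3 look.py w10
python3 - <<'E'
from h import *
d=grab('side','e10')
p=np.array(arm.state()['position']);u,v=proj(load('e10'),[p[0]-.03,p[1],p[2]-.2]).astype(int);print(u,v)
u0=max(u-110,0);v0=max(v-100,0)
a=cv2.resize(d['image'][v0:v0+200,u0:u0+220],(422,384),interpolation=3)
b=load('w10')['im'][:,70:440]
cv2.imwrite('pics/c10.png',np.clip(np.hstack([a,b])[:,:,::-1]*1.7,0,255).astype(np.uint8))
E
```

```text
[307. 207.] 928 tote xy [0.022 0.036]
[319. 250.] 1168 tote xy [0.058 0.046]
[168. 362.] 332 tote xy [ 0.173 -0.083]
[350. 362.] 331 tote xy [0.173 0.083]
13.55 [ 0.5   -0.148  0.406] [-0.062 -0.122 -0.024] [-0.2  0.3 -5. ] 0.013376768408219487
251 212
```

View pics/c10.png

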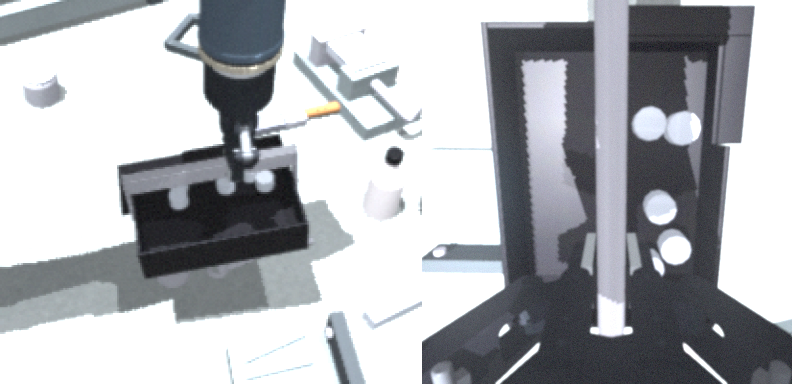

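It has crept to about 6° and stopped, with the five slugs bunched on the +y side (crop 640-690, 125-262). I'll add a tilt estimate from the tote's -x wall edge in the wrist view, then loosen a little more.

```bash
cat >> look.py <<'E'
w=np.load(f'pics/{sys.argv[1]}.npz');im=cv2.cvtColor(w['im'],cv2.COLOR_RGB2GRAY)
s=arm.state();Rt=R.from_quat(s['eef_rot']).as_matrix();t=s['position']
tab=[]
for th in range(0,66,2):
    a=np.deg2rad(th);x,z=-.13,-.038
    X=x*np.cos(a)-z*np.sin(a)*(-1)*(-1); Z=z*np.cos(a)+x*np.sin(a)
    q=np.array([-X,-.045,.155-Z]);tab.append((th,*proj(w,t+Rt@q).round(0)))
print([(int(a),int(b),int(c)) for a,b,c in tab][::3])
for c in (185,205):
    col=im[:,c].astype(int);k=[i for i in range(3,330) if col[i-3]-col[i+2]>30 and col[i-3]>70]
    print(c,k[:6],np.median(col[:15]))
E
sed -i 's/X=x\*np.cos(a)-z.*; Z/X=x*np.cos(a)-z*np.sin(a); Z/' look.py
python3 look.py w11|tail -3
```

```text
[(0, 171, 0), (6, 179, 19), (12, 185, 37), (18, 191, 54), (24, 196, 70), (30, 200, 86), (36, 203, 101), (42, 206, 116), (48, 208, 130), (54, 210, 144), (60, 211, 158)]
185 [18, 19, 20, 21, 22, 23] 231.0
205 [18, 19, 20, 21, 22, 23] 232.0
```

Call:
send_rows:
  delta_pos:
    - [0,0,0]
    - [0,0,0]
  roll: [0,0]
  claw: 0.8397

```text
time_s: 13.85
position: [0.5, -0.1479, 0.4057]
eef_rot: [0.151, 0.989, -0.0, 0.0]
contact_force: [-0.3, 0.2, -3.8]
grip_width: 0.0137
grip_force: 14.1
```

```bash
python3 look.py w12
```

```text
[307. 207.] 924 tote xy [0.022 0.036]
[319. 250.] 1165 tote xy [0.058 0.046]
[167. 363.] 331 tote xy [ 0.173 -0.083]
[350. 362.] 327 tote xy [0.173 0.083]
13.9 [ 0.5   -0.148  0.406] [-0.084 -0.043 -0.007] [-0.7  0.9 -4.2] 0.013507811731455911
[(0, 171, 0), (6, 179, 19), (12, 185, 37), (18, 191, 54), (24, 196, 70), (30, 200, 86), (36, 203, 101), (42, 206, 116), (48, 208, 130), (54, 210, 144), (60, 211, 158)]
185 [18, 19, 20, 21, 22, 23] 232.0
205 [18, 19, 20, 21, 22, 23] 232.0
```

The estimator reads about 6°, matching the view. Loosening further.

Call:
send_rows:
  delta_pos:
    - [0,0,0]
    - [0,0,0]
  roll: [0,0]
  claw: 0.839

```text
time_s: 14.1
position: [0.4999, -0.1479, 0.4057]
eef_rot: [0.151, 0.989, 0.0, -0.0]
contact_force: [-0.2, -0.4, -4.8]
grip_width: 0.0142
grip_force: 11.0
```

```bash
python3 look.py w13|tail -4|cut -c1-90
```

```text
14.15 [ 0.5   -0.148  0.406] [-0.107 -0.046 -0.02 ] [-0.1  0.5 -4.6] 0.013684967856683763
[(0, 171, 1), (6, 179, 19), (12, 185, 37), (18, 191, 54), (24, 196, 70), (30, 200, 86), (3
185 [34, 35, 36, 37, 38, 39] 231.0
205 [34, 35, 36, 37, 38, 39] 231.0
```

Call:
send_rows:
  delta_pos:
    - [0,0,0]
    - [0,0,0]
  roll: [0,0]

```text
time_s: 14.35
position: [0.5, -0.148, 0.4057]
eef_rot: [0.151, 0.989, 0.0, -0.0]
contact_force: [-1.2, 0.1, -5.6]
grip_width: 0.0139
grip_force: 10.0
```

```bash
python3 look.py w14|cut -c1-90
```

```text
[306. 112.] 1639 tote xy [-0.045  0.031]
[305. 184.] 764 tote xy [0.005 0.033]
[322. 228.] 843 tote xy [0.039 0.048]
[293. 249.] 859 tote xy [0.058 0.026]
14.4 [ 0.5   -0.148  0.406] [-0.034 -0.065  0.059] [-0.5 -0.4 -3.3] 0.013730781657226994
[(0, 171, 0), (6, 179, 19), (12, 185, 37), (18, 191, 53), (24, 196, 70), (30, 200, 85), (3
185 [71, 72, 73, 74, 75, 76] 225.0
205 [71, 72, 73, 74, 75, 76] 226.0
```

About 25° and the slugs are sliding: clamp firmly now.

Call:
send_rows:
  delta_pos:
    - [0,0,0]
    - [0,0,0]
    - [0,0,0]
    - [0,0,0]
    - [0,0,0]
    - [0,0,0]
  roll: [0,0,0,0,0,0]
  claw: 1

```text
time_s: 15.0
position: [0.5, -0.1479, 0.4057]
eef_rot: [0.151, 0.989, 0.0, -0.0]
contact_force: [-0.3, -1.0, -5.0]
grip_width: 0.0127
grip_force: 59.3
```

```bash
python3 look.py w15|cut -c1-130
python3 - <<'E'
from h import *
d=grab('side','e15');s=load('w15')['im']
a=cv2.resize(d['image'][112:312,141:361],(422,384),interpolation=3)
cv2.imwrite('pics/c15.png',np.clip(np.hstack([a,s[:,70:440]])[:,:,::-1]*1.7,0,255).astype(np.uint8))
E
```

```text
15.05 [ 0.5   -0.148  0.406] [-0.088 -0.099  0.026] [-0.2 -0.7 -4.8] 0.013121794742518742
[(0, 171, 0), (6, 179, 19), (12, 185, 37), (18, 191, 54), (24, 196, 70), (30, 200, 86), (36, 203, 101), (42, 206, 116), (48, 208, 
185 [76, 77, 78, 79, 80, 81] 223.0
205 [76, 77, 78, 79, 80, 81] 223.0
```

View pics/c15.png

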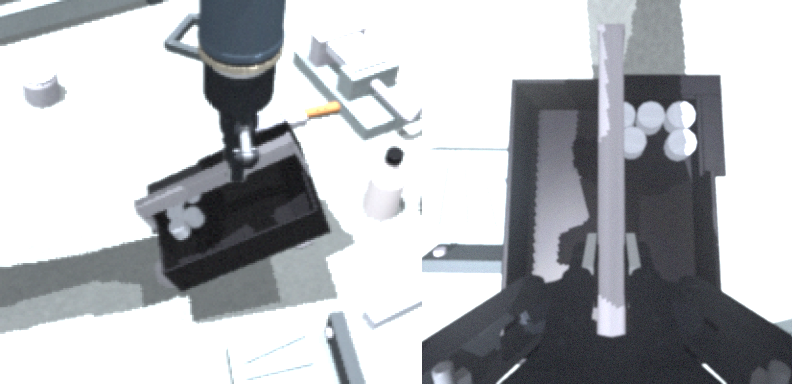

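The tote is held at about 27°. The slugs are clumped three and two, against the -x wall on the +y side: (622,115), (651,117), (681,116), (633,143) and (681,145). I'll check each one's distance to the corner.

Run:
```python
from h import *
w=load('w15');s=arm.state();Rt=R.from_quat(s['eef_rot']).as_matrix();t=s['position']
a=np.deg2rad(27)
# tote axes in world: tool frame tote x=-tx, y=ty, z=-tz, pitched so that -x is down
B=Rt@np.diag([-1,1,-1])@R.from_euler('y',-a).as_matrix()
o=t+Rt@[0,0,.155]-B@[.03,0,.088]
if (B@[-1,0,0])[2]>0:print('SIGN')
print('low z',(o+B@[-.1,.075,0])[2])
for u,v in [(622,115),(651,117),(681,116),(633,143),(681,145)]:
    c,r=ray(w,u-422+70,v);c=B.T@(c-o);r=B.T@r
    p=c+r*(.02-c[2])/r[2];print(p.round(3),np.linalg.norm(p-[-.096,.071,.013]).round(3))
for q in [(-.096,.071,.026),(-.1,-.075,.05)]:print(q,proj(w,o+B@q)+[352,0])
```

```text
low z 0.11326863753844815
[-0.085  0.009  0.02 ] 0.063
[-0.083  0.033  0.02 ] 0.041
[-0.084  0.058  0.02 ] 0.019
[-0.061  0.018  0.02 ] 0.064
[-0.059  0.057  0.02 ] 0.04
(-0.096, 0.071, 0.026) [698.25877638  99.24606971]
(-0.1, -0.075, 0.05) [508.75422541  77.7965548 ]
```

All five are within 65 mm of the corner, against a limit of 85 mm. The low corner is 113 mm above the bench and the tote is still, so I'm handing it in.

```bash
python3 -c "
from plant import arm
print(arm.sign_off())"
```

```text
the job is handed in; nothing more can be done
None
```

I put the stray slug in the tote and handed the job in holding the tote still by its bar handle, at about 27° with its low corner about 113 mm above the bench; all five slugs measure within about 65 mm of that corner, though the sign-off returned no verdict.

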